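Present a valve above the test nest

ROBOT

A 6-joint arm with a two-finger parallel gripper is mounted at the origin on the work surface. World frame = base frame: x ahead of the robot, y to its left, z up, the work surface at z = 0. Lengths are in m, angles in rad, forces in N, time in s.
With the tool pointing down it reaches from about 0.325 to 0.75 m from the base axis. Payload 7.6 kg.
Tool frame: the origin (TCP) lies at the very end of the fingers, on their centre line; the grasp point (between the pads) lies 19 mm behind it; z points along the fingers, y is the line along which they close (so a half turn about z gives the same grasp; the last joint's range is limited). The gripper opens to 85 mm and grips with 20 to 120 N. Pads are 22 mm wide; open, the fingers measure 114 mm over their backs; the gripper's body (76 mm by 85 mm) begins 54 mm behind the grasp point. The pads swing forward as they close: fully open they stand 13 mm farther back than shut.
Start: joints at [-1.262, 0.052, 1.401, -0, 1.689, -0.07], TCP at [0.194, -0.488, 0.231] pointing down, gripper open.
Joint ranges: [-2.9, 2.9], [-0.91, 2.17], [0.12, 2.37], [-1.06, 4.2], [0.26, 2.73], [-2.93, 2.93]. Speed limits (rad/s): [2.57, 2.57, 3.01, 3.14, 3.14, 3.14].

INTERFACE

Orientations are given as a 3x3 rotation matrix whose columns are the frame's x, y, z axes.
In Python, from rig import read_state, vision, job gives the robot as it stands.
- The arm moves only by the tool jog_arm, never from a script. Its argument "steps" is text: rows parted by semicolons, each of 7 numbers parted by spaces: the opening, from 0 (shut) to 1 (fully open), then the shift along the world's x, y, z in m, then the turn, a rotation vector about the world's x, y, z in rad. A call has exactly 10 rows; each row shifts and turns the commanded pose from where the row before left it; what a row does not reach is not made up. A row lasts 1/10 s, in which the tool goes at most 50 mm and 8.59 degrees, less where a joint would pass 70% of its speed; a pose out of reach is approached as far as the arm can. A call is refused whole if a number of a shift passes 0.05 or a number of a turn 0.15, either way. A call with a gripper value outside its range is refused whole. The fingers move at their own pace and stop on an object; the grip force is fixed at half the most. Time passes only in rows, so rows that do not move let the fingers close, or fill a call up. It gives the time, the measured TCP pose, the force, the opening and the grip force at its end, in the units of the state.
- read_state(): the state, without advancing time (a new reading comes with each control period).
- vision.grab_frame(name): name is "scene" or "top" or "wrist"; returns a dict with "image" (420x560x3 uint8, red, green, blue), "K" (3x3 intrinsics, pixels), "extrinsics" (4x4, takes a point from camera to world coordinates). Camera axes: x right, y down, z forward; pixel columns grow to the right and rows downward; lengths in m; the calibration is good to about 2 mm. A picture is of the moment at which its call begins. There is no depth.
- job.hand_in(): hands the job in; it is judged then, once.
The state is a dict: "time_s": time; "q": joint angles; "joint_vel": joint speeds; "joint_efforts": joint torques, N m; "ee_pos": TCP position; "eef_rot": TCP orientation; "ft_force": force on the tool from outside, world axes, zero at the start; "ft_torque": the same for the moment, N m; "gripper_width": finger opening in m; "gripper_force": force on a finger pad.
Only numpy, scipy, OpenCV 4.12 (cv2) and the standard library are available. Lean on these libraries where they do the work, as an engineer would, in place of code of your own. Each camera call takes 0.05 s, during which the arm holds its last target. There are 200 camera calls.

TASK

Take the valve that is parked in the storage rail: slide it out of the rail's open end, then carry it over the row of black parts bins to the test nest. Finish while still holding it in the gripper, upright and still about one centimetre above the nest's rectangular pocket, centred and turned to fit, ready to be lowered; the valve must never touch the nest, and is not put down or let go. Leave the bins and the other things on the bench where they are.

Things in the scene. Friction and masses are not known exactly. Their poses are not given: they have to be found in the camera images.
- valve: Aluminium valve, 0.17-0.31 kg. Foot flange 60 (x) x 40 (y) x 8 mm; on it a block 30 (x) x 26 (y), 8 to 70 mm above the underside, bare flat +-y faces to grip; brass cap to 76 mm. A 14 mm wide port juts 9 mm from each x face, 34 mm up. Origin: centre of the underside, z up; a half turn looks the same. Starts standing on the rail's floor, flange under the lips, within 0.03 rad of the rail's x.
- rail: Fixed T-channel; origin on the table, mid-channel; x runs along it to the open end (away from the robot). Floor 6 mm thick, 66 wide, x -55 to 125 mm. For x -55 to 55: channel 46 mm wide with overhanging lips 17 to 23 mm above the table, slot between them 32 mm: the flange cannot lift out. Stop, 23 mm high, at x -55. The valve starts at x -20 to 0.
- rail_exit (a point): Point on the rail's bare floor, 92 mm along x from the rail's origin, 6 mm above the table, axes as the rail. With the valve's origin here its flange stands clear of the lips (by 7 mm) and the valve can be lifted.
- nest: Test nest, fixed: dark steel base plate 150 (x) x 120 (y) x 10 mm with a white block 100 (x) x 80 (y) mm on it, top face 40 mm above the table, and in it a rectangular pocket 70 (x) x 50 (y) mm, 20 mm deep. Origin: on the table below the pocket's centre. It stands on the other side of the bins from the rail; which is left and which right changes.
- nest_mouth (a point): Centre of the pocket's mouth, level with the block's top face, 40 mm above the table. Its x lies along the pocket's long side, y along the short side, z up.
- bin_near: Black open parts bin 96 x 125 x 65 mm high, loose, with small fittings in it; the nearest to the robot of a row of three along x in the middle of the table. Origin: centre of its underside. To stay put.
- bin_mid: The same bin, middle of the row. Origin: centre of its underside. To stay put.
- bin_far: The same bin, farthest of the row. Origin: centre of its underside. To stay put.
- fitting: Round brass fitting 40 mm across, 46 mm high, standing on the left of the bench. Origin: centre of its underside. Not part of the job.
- wrench: Steel wrench 160 mm long lying on the right of the bench, origin under its middle. Not part of the job.
- bottle: Bottle 60 mm across, 170 mm high, standing on the left of the bench. Origin: centre of its underside. Not part of the job.
- meter: Grey handheld meter 130 x 70 x 28 mm lying beyond the bins, right of the middle. Origin: centre of its underside. Not part of the job.
Not all that is in view belongs to the job. What is shaped like the rail but blue is not meant.

How it is judged:
On the way, in this order (a step that is already met when the one before it is completed fails the run):
1. the valve has been slid out past the lips at the rail's open end, still low (origin beyond 80 mm along the rail, underside less than 35 mm above the table) (x of valve in the frame of rail between 0.08 and 0.16 m and y of valve in the frame of rail between -0.04 and 0.04 m and height (world z) of valve below 0.035 m), for 0.02 s.
2. the valve passes over the row of bins, its underside above their rims (y of valve in the frame of bin_mid between -0.05 and 0.05 m and x of valve in the frame of bin_mid between -0.16 and 0.16 m and height (world z) of valve above 0.066 m), for 0.02 s.
At the end, for the whole second after the job is handed in: The gripper holds the valve, still and upright (within 0.08 rad), with the underside of its flange 3 to 20 mm above the nest's top face, centred on the pocket within 6 mm and with its long side along the pocket's long side within 0.1 rad (either way round), not touching the nest (horizontal distance between valve and nest_mouth below 0.006 m and z of valve in the frame of nest_mouth between 0.003 and 0.02 m and angle between the x axis of valve and the x axis of nest_mouth, either way round below 0.1 rad and angle between valve's own z axis and vertical below 0.08 rad and contact force between valve and nest below 0.1 N and contact force between valve and the fingers above 2 N and linear speed of valve below 0.02 m/s and angular speed of valve below 0.15 rad/s); the arm keeps its last pose, push and grip.
It fails at once if the valve touches the nest (contact force between valve and nest above 0.5 N).
It fails at once if a bin or another bystander is moved more than 20 mm (distance of any of bin_near, bin_mid, bin_far, fitting, wrench, bottle, meter from where it was at the start of the episode above 0.02 m).
It also fails if it takes over 42 s, if anything falls off the work surface, if the arm or the gripper's body presses on something with over 40 N, if the wrist force passes 120 N, or if a joint passes its speed limit or range.

## Working session

There is one attempt and no reset: what is moved stays moved. The work goes in short steps, Python scripts to look and compute and a tool call to move; the robot and the scene stay as the last step left them, time stands still between calls to the robot, and variables do not carry over. Pictures are saved under pics/ and viewed, at most 10 in all, crops included, and the job is handed in when it is done.

Besides the shell and the picture viewer there is one more tool, called after ">>>" as name(argument=value, ...) on one line, values as JSON. jog_arm: Moves the arm, as the interface text tells. Its arguments: {"type":"object","properties":{"steps":{"type":"string"}},"required":["steps"]}

```bash
mkdir -p pics; python3 - <<'E'
from rig import read_state, vision
import cv2,numpy as np,pickle
for n in ["scene","top"]:
    f=vision.grab_frame(n); cv2.imwrite(f"pics/{n}0.png",f["image"][:,:,::-1]); pickle.dump(f,open(f"{n}0.pkl","wb"))
    print(n,f["K"].round(1).tolist(),f["extrinsics"].round(3).tolist())
s=read_state();print(s["time_s"],s["ee_pos"],s["eef_rot"],s["gripper_width"])
E
```

```text
scene [[476.5, 0.0, 276.0], [0.0, 476.5, 215.4], [0.0, 0.0, 1.0]] [[-0.858, 0.43, -0.281, 0.879], [0.514, 0.707, -0.486, 0.703], [-0.01, -0.561, -0.828, 1.228], [0.0, 0.0, 0.0, 1.0]]
top [[494.8, 0.0, 275.1], [0.0, 494.8, 208.7], [0.0, 0.0, 1.0]] [[0.08, -0.973, 0.219, 0.135], [-0.997, -0.077, 0.02, -0.013], [-0.002, -0.22, -0.976, 1.497], [0.0, 0.0, 0.0, 1.0]]
0.1 [ 0.19407554 -0.48753175  0.23055837] [[ 9.29120713e-01  3.69776314e-01 -4.21689757e-04]
 [ 3.69776539e-01 -9.29119739e-01  1.34993079e-03]
 [ 1.07372157e-04 -1.41017964e-03 -9.99999000e-01]] 0.08574297764537392
```

View pics/top0.png

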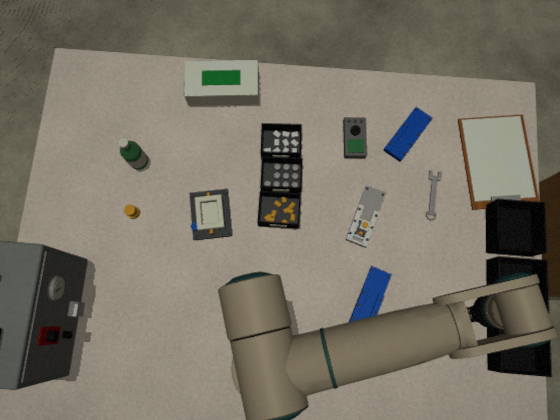

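View pics/scene0.png

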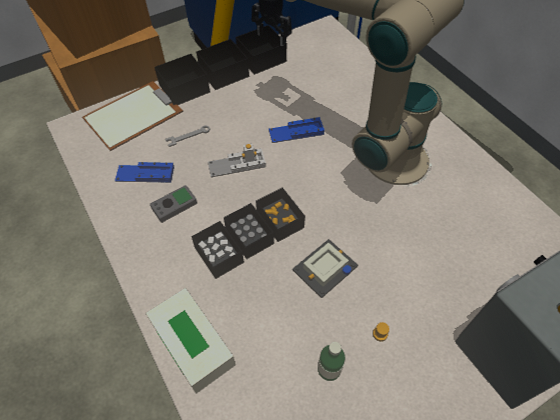

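Top view: the grey rail is at about (366,215), with its open end towards (375,190) and the valve near (362,230). The nest is at (210,214) and the bins at (280,142/176/210). I'll enlarge these areas.

```bash
python3 - <<'E'
import cv2,pickle,numpy as np
t=pickle.load(open("top0.pkl","rb"))["image"];s=pickle.load(open("scene0.pkl","rb"))["image"]
def c(im,x,y,w=66,h=50):
    return cv2.resize(im[y:y+h,x:x+w],(396,300),interpolation=cv2.INTER_CUBIC)
m=np.vstack([np.hstack([c(t,335,190-8,88-22,50+0 if 0 else 50),c(t,180,188,66,50)]),np.hstack([c(s,203,135),c(s,291,240,72,55)])])
m2=c(t,333,182,88,67)
m[:300,:396]=m2
cv2.imwrite("pics/m.png",m[:,:,::-1])
E
```

```text
(no output)
```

View pics/m.png

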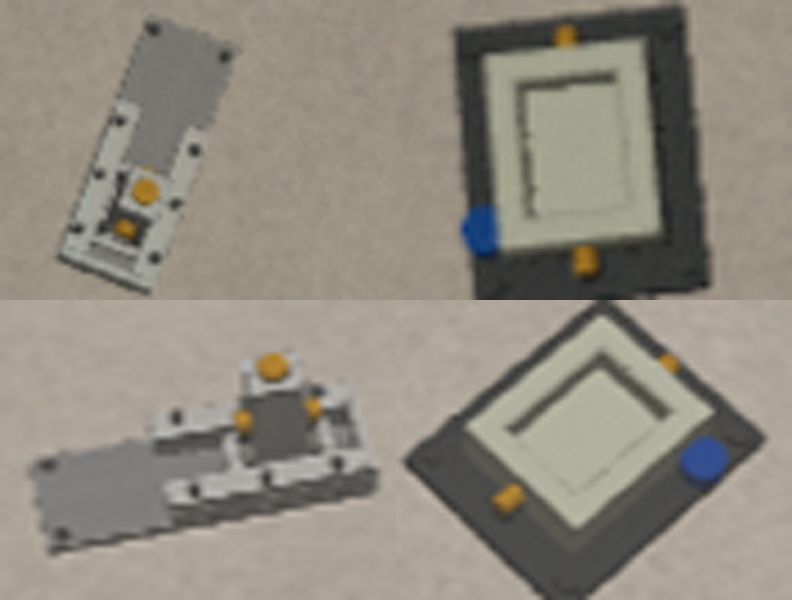

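The crops show the rail's open floor end at crop corners (148,17) and (238,45), and the valve cap at (145,191). The nest's white block corners are clear in both views.

```bash
cat > h.py <<'E'
import numpy as np
def cast(f,uv,z):
    uv=np.atleast_2d(np.asarray(uv,float)); E=f["extrinsics"]
    d=np.c_[uv,np.ones(len(uv))]@np.linalg.inv(f["K"]).T@E[:3,:3].T
    return E[:3,3]+d*((z-E[2,3])/d[:,2])[:,None]
def proj(f,p):
    q=np.linalg.inv(f["extrinsics"])@np.r_[p,1]; q=f["K"]@q[:3]; return q[:2]/q[2]
E
python3 - <<'E'
import pickle,numpy as np
from h import *
T=pickle.load(open("top0.pkl","rb"));S=pickle.load(open("scene0.pkl","rb"))
def u(p,s,o,b): return (np.array(p,float)-b+.5)/s-.5+o
A=lambda p:u(p,[4.5,4.478],[333,182],[0,0])
B=lambda p:u(p,[6,6],[180,188],[396,0])
C=lambda p:u(p,[6,6],[203,135],[0,300])
D=lambda p:u(p,[5.5,5.4545],[291,240],[396,300])
np.set_printoptions(precision=4,suppress=True)
a=cast(T,A([[148,17],[238,45]]),.006);print("floor end T",a,np.diff(a[:,:2],axis=0))
b=cast(T,A([[59,256],[150,290]]),.02);print("stop end T",b)
d=a.mean(0)-b.mean(0);print("axis",np.degrees(np.arctan2(d[1],d[0])),np.hypot(*d[:2]))
a=cast(S,C([[30,465],[50,553]]),.003);print("floor end S",a)
print("cap T",cast(T,A([[145,191]]),.082),"S",cast(S,C([[272,366]]),.082))
for n,f,p in(("T",T,B([[484,55],[648,38],[663,237],[497,252]])),("S",S,D([[606,318],[715,410],[577,530],[467,425]]))):
    a=cast(f,p,.04);print("nest",n,a.mean(0));e=np.diff(np.r_[a,a[:1]],axis=0);print(np.hypot(e[:,0],e[:,1]),np.degrees(np.arctan2(e[:,1],e[:,0])))
print("bins",cast(T,[[280,142],[280,176],[280,210]],.065))
E
```

```text
floor end T [[ 0.5659 -0.2577  0.006 ]
 [ 0.5507 -0.3205  0.006 ]] [[-0.0152 -0.0628]]
stop end T [[ 0.3903 -0.2026  0.02  ]
 [ 0.3721 -0.2643  0.02  ]]
axis -17.448065408527334 0.18564299595532593
floor end S [[ 0.5485 -0.3222  0.003 ]
 [ 0.5672 -0.2596  0.003 ]]
cap T [[ 0.4267 -0.2479  0.082 ]] S [[ 0.4274 -0.2508  0.082 ]]
nest T [0.4366 0.2145 0.04  ]
[0.0833 0.1029 0.0829 0.1017] [ -79.3373 -169.8943   99.8096   10.2831]
nest S [0.4354 0.214  0.04  ]
[0.0767 0.1013 0.0803 0.0987] [ 102.3688   11.5214  -79.5546 -170.5631]
bins [[0.6657 0.0181 0.065 ]
 [0.5578 0.0097 0.065 ]
 [0.4533 0.0016 0.065 ]]
```

>>> jog_arm(steps="1 0.024 0.024 -0.004 0 0 -0.07;1 0.024 0.024 -0.004 0 0 -0.07;1 0.024 0.024 -0.004 0 0 -0.07;1 0.024 0.024 -0.004 0 0 -0.07;1 0.024 0.024 -0.004 0 0 -0.07;1 0.024 0.024 -0.004 0 0 -0.07;1 0.024 0.024 -0.004 0 0 -0.07;1 0.024 0.024 -0.004 0 0 -0.06;1 0.024 0.024 -0.004 0 0 -0.06;1 0.017 0.022 -0.004 0 0 -0.06")

```text
time_s: 1.1
ee_pos: [0.4281, -0.2484, 0.1907]
eef_rot: [[0.957, -0.289, -0.001], [-0.289, -0.957, 0.0], [-0.001, -0.0, -1.0]]
ft_force: [-0.3, -0.4, 0.8]
gripper_width: 0.0852
gripper_force: 0.0
```

```bash
python3 - <<'E'
from rig import read_state, vision
import cv2,numpy as np,pickle
from h import *
f=vision.grab_frame("wrist"); pickle.dump(f,open("w1.pkl","wb")); s=read_state()
cv2.imwrite("pics/w1.png",f["image"][:,:,::-1])
print(s["time_s"],s["ee_pos"],np.degrees(np.arctan2(s["eef_rot"][1,0],s["eef_rot"][0,0])),f["extrinsics"].round(3))
E
```

```text
1.15 [ 0.42945402 -0.24564904  0.18988829] -16.825193521590755 [[-0.289 -0.92  -0.266  0.496]
 [-0.957  0.277  0.081 -0.268]
 [-0.001  0.278 -0.96   0.333]
 [ 0.     0.     0.     1.   ]]
```

View pics/w1.png

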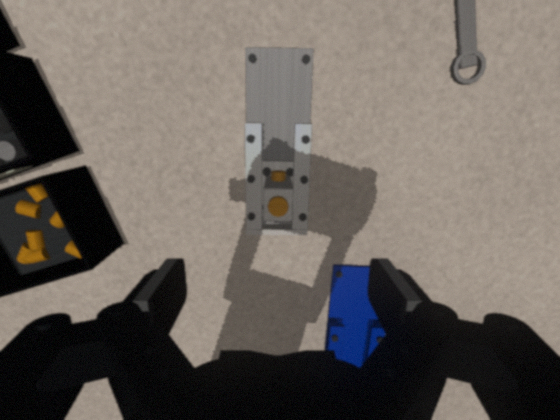

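Wrist view: the rail is nearly vertical in the image, with its floor end at row 47 (columns 245 to 313). The screw pairs are symmetric and the cap is at (278,206).

```bash
python3 - <<'E'
import pickle,numpy as np,cv2
from h import *
np.set_printoptions(precision=4,suppress=True)
f=pickle.load(open("w1.pkl","rb"))
g=cv2.cvtColor(f["image"],cv2.COLOR_RGB2GRAY)
hsv=cv2.cvtColor(f["image"],cv2.COLOR_RGB2HSV)
m=((hsv[...,0]<25)&(hsv[...,1]>150)&(hsv[...,2]>70)).astype(np.uint8);m[:,:240]=0;m[:190]=0;m[:,320:]=0;m[225:]=0
M=cv2.moments(m,True);c=(M["m10"]/M["m00"],M["m01"]/M["m00"]);print("cap",c,M["m00"],cast(f,[c],.082))
a=cast(f,[[245,47],[313,47]],.006);b=cast(f,[[250.5,139],[305,139],[250.5,179],[304.5,179],[251,217],[303.5,216.5]],.023)
fl=cast(f,[[252,58.5],[305.5,59]],.006)
mid=np.array([fl.mean(0),*(b.reshape(3,2,3).mean(1))])
print("end mid",a.mean(0),mid)
p=np.polyfit(mid[:,0],mid[:,1],1);print(np.degrees(np.arctan(p[0])))
d=mid[0]-mid[-1];print(np.degrees(np.arctan2(d[1],d[0])))
for q in (fl,b[:2],b[2:4],b[4:]):
  e=q[0]-q[1];print(np.degrees(np.arctan2(-e[0],e[1])))
E
```

```text
cap (277.6, 206.15185185185186) 270.0 [[ 0.427  -0.2474  0.082 ]]
end mid [ 0.5582 -0.2884  0.006 ] [[ 0.5484 -0.2852  0.006 ]
 [ 0.4767 -0.2626  0.023 ]
 [ 0.4385 -0.2508  0.023 ]
 [ 0.3998 -0.2389  0.023 ]]
-17.321216037154397
-17.319064250626003
-17.290782441549087
-16.79270534889031
-16.787671974712037
-16.209513035097952
```

>>> jog_arm(steps="1 0 0.002 -0.022 0 0 -0.009;1 0 0 -0.022 0 0 0;1 0 0 -0.022 0 0 0;1 0 0 -0.022 0 0 0;1 0 0 -0.022 0 0 0;1 0 0 -0.022 0 0 0;1 0 0 -0.022 0 0 0;1 0 0 0 0 0 0;1 0 0 0 0 0 0;1 0 0 0 0 0 0")

```text
time_s: 2.15
ee_pos: [0.4278, -0.2483, 0.0387]
eef_rot: [[0.955, -0.296, 0.002], [-0.296, -0.955, -0.001], [0.002, 0.001, -1.0]]
ft_force: [0.6, -0.0, 0.4]
gripper_width: 0.0853
gripper_force: 0.0
```

>>> jog_arm(steps="0.6 -0.001 0.001 -0.002 0 0 0;0.4 0 0 0 0 0 0;0 0 0 0 0 0 0;0 0 0 0 0 0 0;0 0 0 0 0 0 0;0 0 0 0 0 0 0;0 0 0 0 0 0 0;0 0 0 0 0 0 0;0 0 0 0 0 0 0;0 0 0 0 0 0 0")

```text
time_s: 3.15
ee_pos: [0.4263, -0.247, 0.0357]
eef_rot: [[0.955, -0.296, 0.0], [-0.296, -0.955, -0.001], [0.001, 0.0, -1.0]]
ft_force: [-1.6, -0.7, 5.0]
gripper_width: 0.0258
gripper_force: 59.5
```

>>> jog_arm(steps="0 0 0 0.001 0 0 0;0 0.005 -0.0015 0 0 0 0;0 0.011 -0.0034 0 0 0 0;0 0.012 -0.0037 0 0 0 0;0 0.012 -0.0037 0 0 0 0;0 0.012 -0.0037 0 0 0 0;0 0.012 -0.0037 0 0 0 0;0 0.012 -0.0037 0 0 0 0;0 0.012 -0.0037 0 0 0 0;0 0.008 -0.0025 0 0 0 0")

```text
time_s: 4.15
ee_pos: [0.5227, -0.2764, 0.0357]
eef_rot: [[0.955, -0.296, -0.001], [-0.296, -0.955, 0.001], [-0.001, -0.0, -1.0]]
ft_force: [-2.3, 0.6, 2.4]
gripper_width: 0.0258
gripper_force: 59.7
```

>>> jog_arm(steps="0 0.008 -0.0025 0 0 0 0;0 0 0 0 0 0 0;0 0 0 0 0 0 0;0 0 0.0 0.005 0 0 0;0 0 0 0.01 0 0 0;0 0 0 0.02 0 0 0;0 0 0 0.025 0 0 0;0 0 0 0.03 0 0 0;0 0 0 0.03 0 0 0;0 0 0 0.02 0 0 0")

```text
time_s: 5.15
ee_pos: [0.5305, -0.2792, 0.1802]
eef_rot: [[0.955, -0.296, 0.003], [-0.296, -0.955, -0.002], [0.004, 0.001, -1.0]]
ft_force: [0.3, -0.2, -2.5]
gripper_width: 0.0255
gripper_force: 59.1
```

>>> jog_arm(steps="0 -0.002 0.01 0 0 0 0.02;0 -0.004 0.02 0 0 0 0.02;0 -0.005 0.027 0 0 0 0.025;0 -0.005 0.028 0 0 0 0.025;0 -0.005 0.028 0 0 0 0.025;0 -0.005 0.028 0 0 0 0.025;0 -0.005 0.028 0 0 0 0.025;0 -0.005 0.028 0 0 0 0.025;0 -0.005 0.028 0 0 0 0.025;0 -0.005 0.028 0 0 0 0.025")

```text
time_s: 6.15
ee_pos: [0.4828, -0.0242, 0.175]
eef_rot: [[0.998, -0.058, -0.002], [-0.058, -0.998, 0.0], [-0.002, -0.0, -1.0]]
ft_force: [0.6, -0.2, -2.8]
gripper_width: 0.0249
gripper_force: 59.2
```

>>> jog_arm(steps="0 -0.005 0.028 0 0 0 0.025;0 -0.005 0.028 0 0 0 0.025;0 -0.005 0.028 0 0 0 0.025;0 -0.005 0.028 0 0 0 0.025;0 -0.005 0.028 0 0 0 0.025;0 -0.005 0.028 0 0 0 0.025;0 -0.005 0.028 0 0 0 0.025;0 -0.005 0.024 0 0 0 0.025;0 -0.004 0.014 0 0 0 0.025;0 -0.004 0.007 0 0 0 0.017")

```text
time_s: 7.15
ee_pos: [0.4351, 0.2159, 0.1755]
eef_rot: [[0.983, 0.184, -0.001], [0.184, -0.983, -0.001], [-0.001, 0.0, -1.0]]
ft_force: [0.4, -0.7, -3.3]
gripper_width: 0.0253
gripper_force: 59.4
```

```bash
python3 - <<'E'
from rig import read_state, vision
import cv2,numpy as np,pickle
fs={n:vision.grab_frame(n) for n in ("wrist","scene","top")}
pickle.dump(fs,open("n2.pkl","wb")); s=read_state()
w=fs["wrist"]["image"]; c=cv2.resize(fs["scene"]["image"][200:300,280:370],(378,420),interpolation=cv2.INTER_CUBIC)
cv2.imwrite("pics/n2.png",cv2.cvtColor(np.hstack([w[:, :420],c]),cv2.COLOR_RGB2BGR))
print(s["time_s"],s["ee_pos"],np.degrees(np.arctan2(s["eef_rot"][1,0],s["eef_rot"][0,0])),s["ft_force"])
E
```

```text
7.3 [0.43587992 0.21476161 0.17602071] 10.43246749419878 [-0.03608781 -0.61712528 -2.74759377]
```

View pics/n2.png

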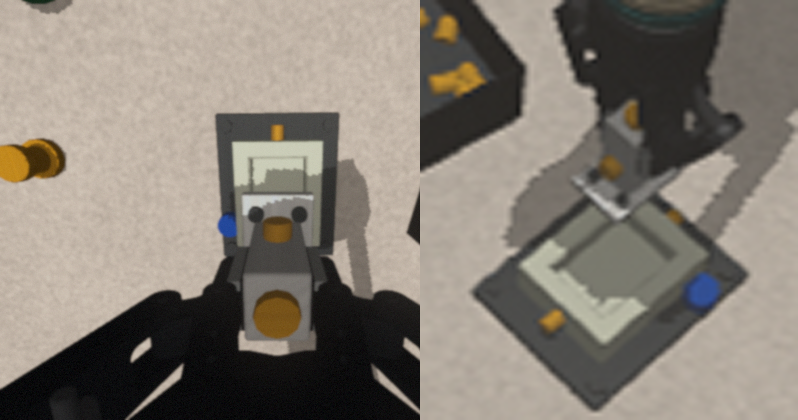

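The wrist view shows the valve held upright: cap (277,316), flange far edge at row 195 (columns 241 to 314), block far corners (232,141) and (323,141), pocket far corners (249,157) and (306,157).

```bash
python3 - <<'E'
import pickle,numpy as np,cv2
from h import *
np.set_printoptions(precision=4,suppress=True)
fs=pickle.load(open("n2.pkl","rb"));f=fs["wrist"]
zu=.176-.0297
th=np.radians(10.43);d=np.array([np.cos(th),np.sin(th)])
cap=cast(f,[[277,316]],zu+.076);fl=cast(f,[[241.5,195],[314,194.5]],zu+.008)
print("cap",cap,"flange",fl,"ctr",fl.mean(0)[:2]-.03*d,np.hypot(*(fl[0]-fl[1])[:2]))
ang=lambda q:np.degrees(np.arctan2(-(q[0]-q[1])[0],(q[0]-q[1])[1]))
print(ang(fl))
for n,q,z,h in(("block",[[232.5,141.5],[323,141]],.04,.05),("pocket",[[249,157.5],[306,157]],.04,.035),("base",[[216.5,114],[338.5,113]],.01,.075)):
    a=cast(f,q,z);print(n,np.hypot(*(a[0]-a[1])[:2]),ang(a),"ctr",a.mean(0)[:2]-h*d)
# scene flange corners: left, bottom(front), right
S=lambda p:(np.array(p,float)+.5)/4.2-.5+[280,200]
a=cast(fs["scene"],S([[573-420,183],[622-420,222],[676-420,175]]),zu+.004)
print("scene flange",a,np.hypot(*np.diff(a,axis=0)[:,:2].T),"ctr",(a[0]+a[2])/2)
E
```

```text
cap [[0.4372 0.2175 0.2223]] flange [[0.4613 0.2418 0.1543]
 [0.4689 0.2028 0.1543]] ctr [0.4356 0.2169] 0.03968118505493008
10.987211170568095
block 0.08009461781771036 10.891910736629608 ctr [0.4362 0.2167]
pocket 0.05117427112224654 11.081024514658314 ctr [0.4371 0.2171]
base 0.1167448761288389 11.031358405925012 ctr [0.4351 0.2168]
scene flange [[0.4685 0.2006 0.1503]
 [0.4582 0.2396 0.1503]
 [0.4101 0.2292 0.1503]] [0.0404 0.0491] ctr [0.4393 0.2149 0.1503]
```

>>> jog_arm(steps="0 0 0 -0.01 0 0 0;0 0 0 -0.015 0 0 0;0 0 0 -0.015 0 0 0;0 0 0 -0.015 0 0 0;0 0 0 -0.015 0 0 0;0 0 0 -0.01 0 0 0;0 0 0 -0.005 0 0 0;0 0 0 -0.003 0 0 0;0 0 0 0 0 0 0;0 0 0 0 0 0 0")

```text
time_s: 8.3
ee_pos: [0.4366, 0.2152, 0.0889]
eef_rot: [[0.984, 0.181, 0.001], [0.181, -0.984, 0.0], [0.001, -0.0, -1.0]]
ft_force: [0.0, 0.9, -2.9]
gripper_width: 0.0252
gripper_force: 59.4
```

```bash
python3 - <<'E'
from rig import read_state, vision
import cv2,numpy as np,pickle
fs={n:vision.grab_frame(n) for n in ("wrist","scene","top")}
pickle.dump(fs,open("n3.pkl","wb")); s=read_state()
c=lambda i,x,y,w,h:cv2.resize(i[y:y+h,x:x+w],(400,420),interpolation=cv2.INTER_CUBIC)
cv2.imwrite("pics/n3.png",cv2.cvtColor(np.hstack([c(fs["wrist"]["image"],190,70,160,168),c(fs["scene"]["image"],285,225,80,84)]),cv2.COLOR_RGB2BGR))
print(s["time_s"],s["ee_pos"],np.degrees(np.arctan2(s["eef_rot"][1,0],s["eef_rot"][0,0])),s["ft_force"])
E
```

```text
8.45 [0.4364671  0.21525883 0.0888774 ] 10.421302824335509 [-0.95398426  0.4874314  -2.7362962 ]
```

View pics/n3.png

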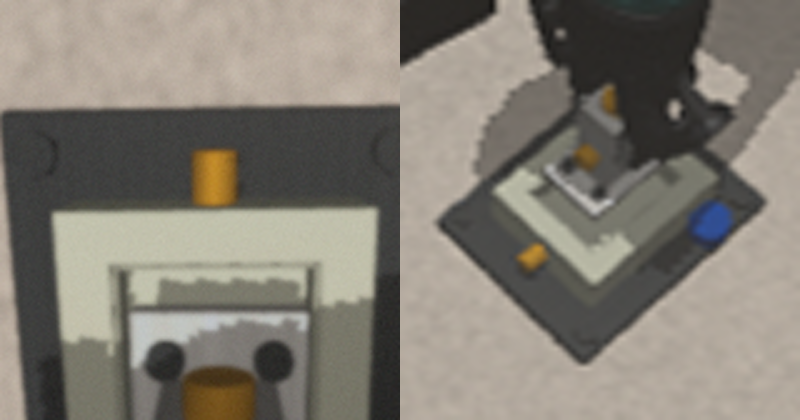

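The close view shows the flange far corners at crop (131,311) and (308,310), inside the pocket's side edges (112 and 319). There is no contact.

```bash
python3 - <<'E'
import pickle,numpy as np
from h import *
np.set_printoptions(precision=4,suppress=True)
fs=pickle.load(open("n3.pkl","rb"));f=fs["wrist"]
W=lambda p:(np.array(p,float)+.5)/2.5-.5+[190,70]
th=np.radians(10.6);d=np.array([np.cos(th),np.sin(th)])
ang=lambda q:np.degrees(np.arctan2(-(q[0]-q[1])[0],(q[0]-q[1])[1]))
for n,q,z,h in(("flange",[[131,312],[308,311]],.0672,.03),("block",[[53,212],[378,208]],.04,.05),("pocket",[[112,266],[319,264]],.04,.035)):
    a=cast(f,W(q),z);c=a.mean(0)[:2]-h*d;print(n,np.hypot(*(a[0]-a[1])[:2]),ang(a),"ctr",c)
S=lambda p:(np.array(p,float)-[400,0]+.5)/5-.5+[285,225]
a=cast(fs["scene"],S([[545,170],[597,213],[660,160]]),.0632)
print("scene flange",np.hypot(*np.diff(a,axis=0)[:,:2].T),a)
b=cast(fs["scene"],S([[493,188],[592,286],[720,181]]),.04);print("scene block",np.hypot(*np.diff(b,axis=0)[:,:2].T),(b[0]+b[2])/2)
E
```

```text
flange 0.0388842334514324 10.740731703666178 ctr [0.4372 0.2161]
block 0.08019834439087735 11.103739469126575 ctr [0.4362 0.2169]
pocket 0.05209857736542829 10.966044765146151 ctr [0.4374 0.2171]
scene flange [0.0385 0.0496] [[0.4687 0.1979 0.0632]
 [0.4591 0.2352 0.0632]
 [0.4105 0.2259 0.0632]]
scene block [0.0807 0.1   ] [0.436  0.2137 0.04  ]
```

>>> jog_arm(steps="0 0 0.0005 -0.002 0 0 0.003;0 0 0 -0.002 0 0 0;0 0 0 -0.002 0 0 0;0 0 0 -0.002 0 0 0;0 0 0 0 0 0 0;0 0 0 0 0 0 0;0 0 0 0 0 0 0;0 0 0 0 0 0 0;0 0 0 0 0 0 0;0 0 0 0 0 0 0")

```text
time_s: 9.45
ee_pos: [0.4362, 0.2156, 0.0804]
eef_rot: [[0.983, 0.184, 0.0], [0.184, -0.983, -0.0], [0.0, 0.0, -1.0]]
ft_force: [0.7, -0.4, -2.9]
gripper_width: 0.0254
gripper_force: 59.4
```

```bash
python3 - <<'E'
from rig import read_state,job
import numpy as np
s=read_state();print(s["time_s"],s["ee_pos"],s["gripper_force"],s["ft_force"],np.abs(s["joint_vel"]).max())
print(job.hand_in())
E
```

```text
9.45 [0.43622233 0.21561426 0.08039886] 59.36286449432373 [ 0.70899511 -0.4196114  -2.93678763] 0.0012012195014159724
the job is handed in; nothing more can be done
None
```

The valve was slid out of the rail, carried over the bins and handed in at about 9.5 s, held upright and still about 1 cm above the nest pocket, centred within about 1 mm and turned to fit; the hand-in gave no verdict back.

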